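Draw out the chip drawer and hold a reading lens in focus over the chip

TASK

Pull the spring-loaded chip drawer of the viewing station out to its stop, where the catch keeps it, and let go of it. Then pick up the reading lens and hold it level and centred over the chip, with the lens at the height that the red-tipped pointer marks, so that the chip can be inspected in focus. Finish while still holding it there, with the lens and the hand clear of the station; do not touch the chip, shift the pointer, or disturb the other things on the bench.

Things in the scene. Friction and masses are not known exactly. Their poses are not given: they have to be found in the camera images.
- station: Viewing station fixed to the bench: grey base 234 x 132 mm, top at 12 mm, rails to 30 mm. Origin: base centre on the bench; x to its rear (away from the robot at yaw 0), y to its left. Amber clear dust cover, 91 mm wide over its feet, at x = +28 to +114 mm, top 57 mm above the bench. Focus pillar 10 mm thick at x = +98, y = +53 mm, 112 mm high.
- drawer (a joint): Travel of the black chip drawer between the rails: 0 = in, chip under the cover; 0.100 m = out at its stop, along the station's -x. A spring draws it in and the catch, an over-centre strut under it, resists: the pull needed rises to about 7 N near 40 mm. Let go short of about 83 mm it runs back in; beyond about 87 mm the strut drives it on to the stop and keeps it there.
- drawer_knob (a point): Gripping point of the drawer's upright steel pull knob, 17 mm in diameter, top 8 mm above this point (54 mm above the bench); the wide part to grip reaches from 7 mm below the point to its top, the drawer's top lies 21 mm below it. Moves with the drawer. With the drawer in, its axis is 28 mm in front of the dust cover.
- chip_center (a point): Middle of the top face, 28 mm above the bench, of the square dark chip with gold pads, 22 x 22 x 2 mm, fixed in a white nest on the drawer, 68 mm behind the knob. With the drawer at its stop the chip lies in the open, 60 mm in front of the dust cover.
- focus_mark (a point): Red tip of the thin level pointer on the focus pillar's collar, set to the focal height, 70 to 90 mm above the bench: the lens's mid-plane belongs at the height of this tip. With the drawer out the tip is about 79 mm to the rear left of the chip (station x = +35, y = +42 mm).
- reading_lens: Reading lens lying on its handle on the bench, about 80 g: black round rim, 46 mm outside diameter, 14 mm high, with a clear lens, its underside 3 mm above the bench; straight black handle 16 mm wide, 20 mm high, from 33 to 105 mm from the lens's centre along the body's -x. Origin on the bench below the lens's centre, z up.
- lens_center (a point): Centre of the lens and of its rim, 10 mm above the underside of the handle; z is the lens's axis.
- lens_grip (a point): Middle of the handle's height (10 mm above its underside) at its grip band, 52 mm from the lens's centre along the body's -x, close to the balance point; pinch the handle here across its 16 mm width (body y) from above.
- petri: Bystander: closed round dish with chips, 60 mm across, 12 mm high; origin under its centre.
- vial: Bystander: amber vial with a black cap, 28 mm across, 63 mm high; origin under its centre.
- tub: Bystander: black screw tub, 37 mm across, 42 mm high; origin under its centre.
- tweezers: Bystander: bright steel tweezers lying flat, 125 mm long along y, 16 mm wide, 8 mm high; origin under the middle.
There are look-alikes about, which are no part of the job. Of the things that look like the reading_lens, the larger one is meant.

How it is judged:
By the outcome, as a careful person would: the job done as asked, in the order asked, and still so for the second after the job is handed in, while the arm keeps its last pose, push and grip.
It also fails if it takes over 48 s, if anything falls off the work surface, if the arm or the gripper's body presses on something with over 40 N, if the wrist force passes 120 N, or if a joint passes its speed limit or range.

ROBOT

A 6-joint arm with a two-finger parallel gripper is mounted at the origin on a cart in front of the work surface, level with it; the furniture and walls round the work are solid. World frame = base frame: x ahead of the robot, y to its left, z up, the work surface at z = 0. Lengths are in m, angles in rad, forces in N, time in s.
With the tool pointing down it reaches from about 0.25 to 0.725 m from the base axis. Payload 9.7 kg.
Tool frame: the origin (TCP) lies midway between the tips of the shut fingers; the grasp point (between the pads) lies 19 mm behind it; z points along the fingers, x is the direction in which the jaws open and shut, and the axes are right-handed (so a half turn about z gives the same grasp; the last joint's range is limited). The gripper opens to 85 mm and grips with 20 to 120 N. Pads are 22 mm wide; open, the fingers measure 114 mm over their backs; the gripper's body (76 mm by 85 mm) begins 54 mm behind the grasp point. The pads swing forward as they close: fully open they stand 13 mm farther back than shut.
Start: joints at [-1.245, 0.087, 0.176, 1.66, 0, 1.571], TCP at [0.176, -0.521, 0.231] pointing down, gripper open.
Joint ranges: [-3.13, 3.13], [-0.85, 1.81], [-1.15, 1.24], [-2.2, 2.28], [-1.44, 1.52], [-3.14, 3.14]. Speed limits (rad/s): [2.22, 2.22, 2.57, 3.14, 3.14, 3.14].

INTERFACE

Orientations are given as a unit quaternion [x, y, z, w].
In Python, from rig import * gives the robot as it stands. Calls block until the motion is done:
- move_pose(position, orientation): joint-space move of the TCP to a pose.
- move_linear(position, max_speed=0.15, rotation=None, stop_force=None): straight line of the TCP; rotation=None keeps the orientation; max_speed is the mean speed in m/s. With stop_force (N) it stops when the force on the tool has changed by that much, and returns True; else False.
- move_joints(angles): joint-space move.
- set_gripper(opening): finger opening in m; the grip force is fixed at half the most; returns when the fingers have stopped.
- wait(seconds).
- solve_ik(position, orientation): joint angles nearest the present ones, or None.
- get_state(): the state.
- grab_frame(name): name is "side" or "top" or "wrist"; returns a dict with "img" (480x640x3 uint8, red, green, blue), "vertical_fov" (degrees; the focal length in pixels is half the picture's height over the tangent of half this angle, whatever the lens; pixels are square), "cx", "cy" (the principal point, pixels), "world_to_cam" (4x4, takes a point from world to camera coordinates). Camera axes: x right, y down, z forward; pixel columns grow to the right and rows downward; lengths in m; the calibration is good to about 2 mm. A picture is of the moment at which its call begins. There is no depth.
A pose or a line that the arm cannot do raises PlanningError and nothing moves.
- job_done(): hands the job in, once; it reports no verdict.
The state is a dict: "clock": time; "joint_positions": joint angles; "joint_vel": joint speeds; "effort": joint torques, N m; "tcp_pos": TCP position; "orientation": TCP orientation; "contact_force": force on the tool from outside, world axes, zero at the start; "wrist_torque": the same for the moment, N m; "gripper_width": finger opening in m.
Only numpy, scipy, OpenCV 4.12 (cv2) and the standard library are available. Lean on these libraries where they do the work, as an engineer would, in place of code of your own. Each camera call takes 0.05 s, during which the arm holds its last target.

## Working session

There is one attempt and no reset: what is moved stays moved. The work goes in short steps, each a Python script; the robot and the scene stay as the last script left them, time stands still between calls to the robot, and variables do not carry over. Pictures are saved under pics/ and viewed, and the job is handed in when it is done.

```bash
ls; mkdir -p pics; python3 - <<'E'
from rig import *
import cv2
for n in ["side","top","wrist"]:
    f=grab_frame(n); cv2.imwrite(f"pics/{n}0.png",f["img"][:,:,::-1]); print(n,f["vertical_fov"],f["cx"],f["cy"],f["world_to_cam"])
s=get_state();print(s["clock"],s["orientation"],s["gripper_width"])
E
```

```text
pics
side 54.16295582525658 308.50248274454935 241.95570597120053 [[-0.85027533 -0.52624952  0.00965972  0.53566091]
 [-0.23375242  0.3611093  -0.90275128  0.13274185]
 [ 0.47158421 -0.76984513 -0.43005443  0.81528114]
 [ 0.          0.          0.          1.        ]]
top 57.1382924309826 325.58502489997005 241.465869107409 [[ 0.00720657 -0.99985976  0.01511711  0.14575326]
 [-0.99298793 -0.00893926 -0.11787731  0.51417873]
 [ 0.11799592 -0.01416162 -0.99291309  0.95171233]
 [ 0.          0.          0.          1.        ]]
wrist 71.44030015817431 321.13688421171446 240.31832005160717 [[ 0.31857591 -0.94789631 -0.0014031  -0.54995014]
 [-0.91451778 -0.30774649  0.26258203 -0.03383366]
 [-0.24933234 -0.08236914 -0.96490865  0.37694904]
 [ 0.          0.          0.          1.        ]]
0.15 [ 8.12428766e-01 -5.83060214e-01 -4.37433004e-04 -3.09706046e-04] 0.08511143261403203
```

View pics/top0.png

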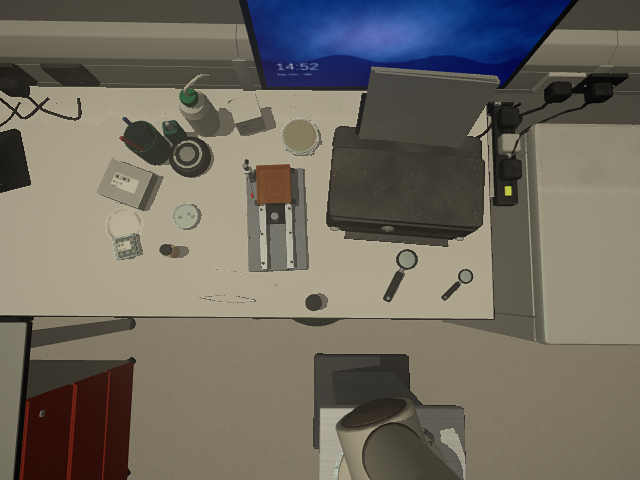

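View pics/side0.png

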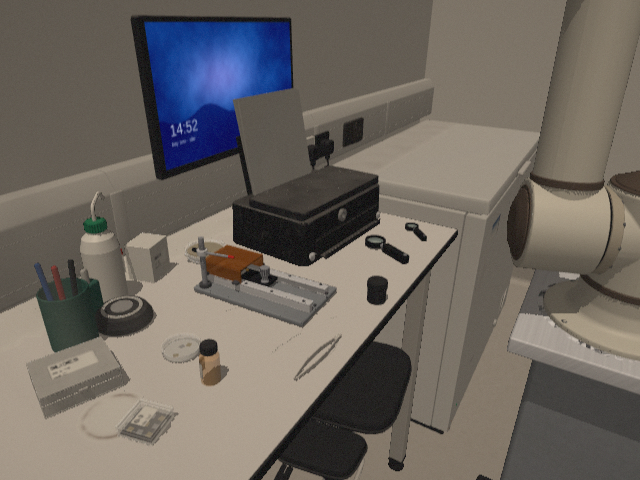

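View pics/wrist0.png

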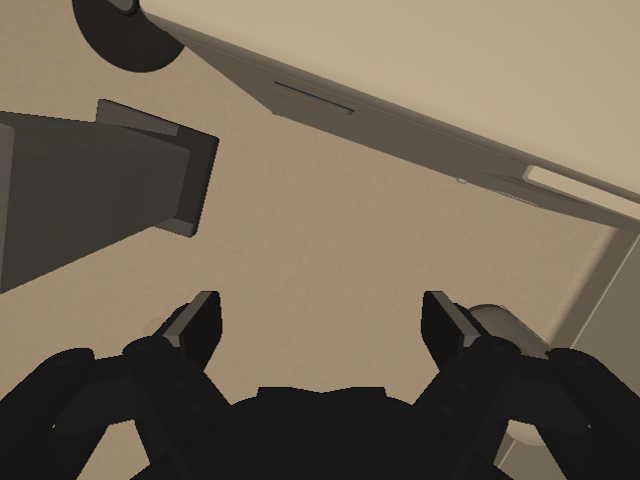

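The top view shows the station at (249–308, 168–271), the knob near (275,215), the larger lens at (407,260) with its handle running to (390,298), and the small look-alike at (466,277). The tub at (315,302), the black box and the tweezers are nearby. I'll zoom in next.

```bash
cat > h.py <<'E'
import numpy as np, cv2
def K(f):
    fl=240/np.tan(np.radians(f["vertical_fov"]/2)); return fl
def ray(f,u,v):
    T=np.array(f["world_to_cam"]);R=T[:3,:3];c=-R.T@T[:3,3];fl=K(f)
    d=R.T@np.array([(u-f["cx"])/fl,(v-f["cy"])/fl,1.]);return c,d/np.linalg.norm(d)
def plane(f,u,v,z):
    c,d=ray(f,u,v);return c+d*(z-c[2])/d[2]
def proj(f,p):
    T=np.array(f["world_to_cam"]);q=T[:3,:3]@np.array(p)+T[:3,3];fl=K(f);return np.array([q[0]/q[2]*fl+f["cx"],q[1]/q[2]*fl+f["cy"]])
def tri(rs):
    A=np.zeros((3,3));b=np.zeros(3)
    for c,d in rs:
        P=np.eye(3)-np.outer(d,d);A+=P;b+=P@c
    x=np.linalg.solve(A,b);return x,[np.linalg.norm((np.eye(3)-np.outer(d,d))@(x-c)) for c,d in rs]
def crop(f,x0,y0,x1,y1,s,name):
    cv2.imwrite("pics/"+name,cv2.resize(f["img"][y0:y1,x0:x1,::-1],None,fx=s,fy=s,interpolation=cv2.INTER_CUBIC))
E
python3 - <<'E'
from rig import *
from h import *
f=grab_frame("top"); crop(f,235,150,335,280,5,"t1.png"); crop(f,370,235,490,315,6,"t2.png")
g=grab_frame("side"); crop(g,185,220,345,330,5,"s1.png"); crop(g,355,215,435,275,8,"s2.png")
import pickle; pickle.dump((f,g),open("f0.pkl","wb"))
for u,v,z in [(249,168,.012),(302,168,.012),(308,270,.012),(249,271,.012),(275,215,.054),(407,260,.01),(390,298,.01)]: print(u,v,plane(f,u,v,z))
E
```

```text
249 168 [0.68395924 0.32742469 0.012     ]
302 168 [0.6853763  0.20536349 0.012     ]
308 270 [0.45012645 0.18871296 0.012     ]
249 271 [0.44682675 0.32086911 0.012     ]
275 215 [0.5671813  0.26102363 0.054     ]
407 260 [ 0.4746631  -0.03508039  0.01      ]
390 298 [0.38900986 0.00437069 0.01      ]
```

View pics/t1.png

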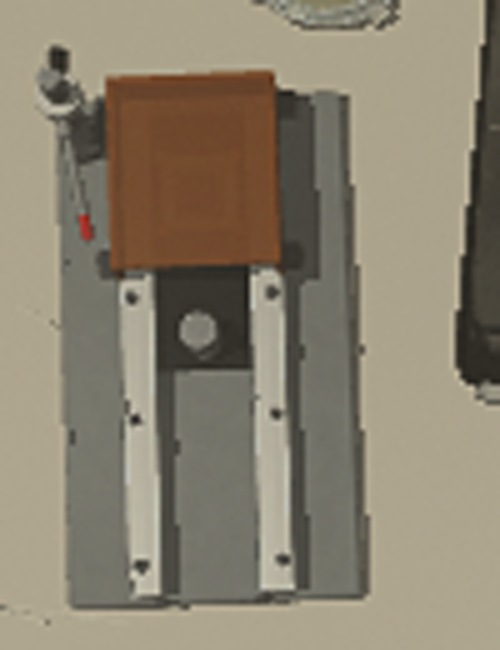

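View pics/t2.png

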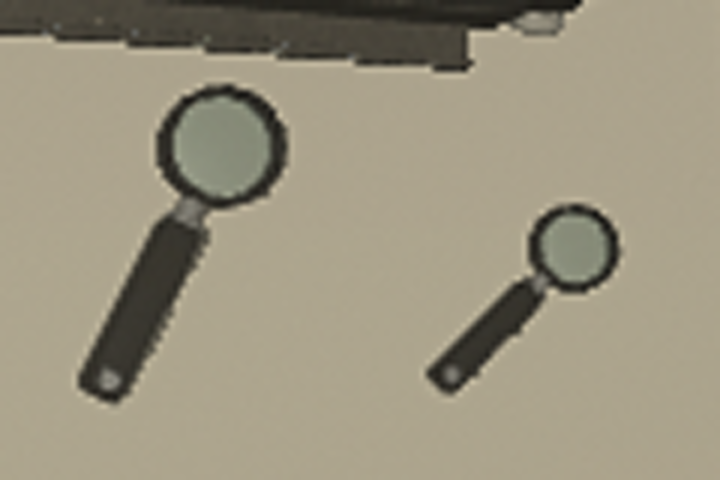

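View pics/s1.png

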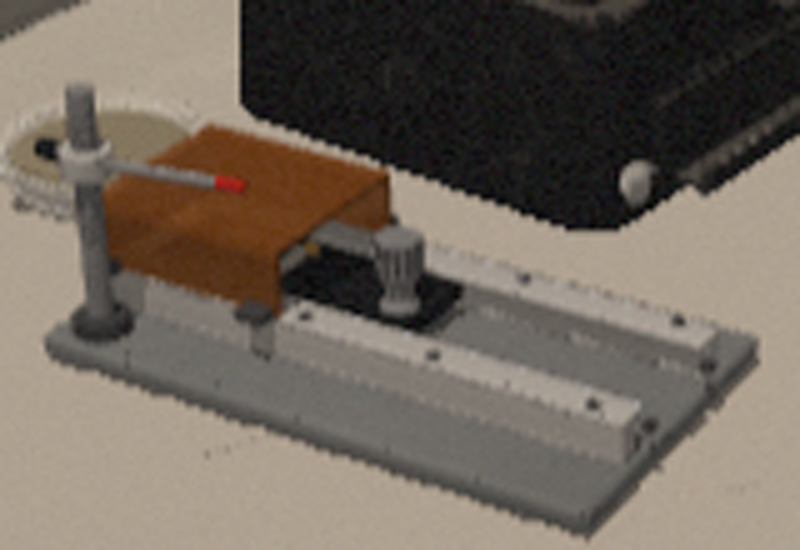

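View pics/s2.png

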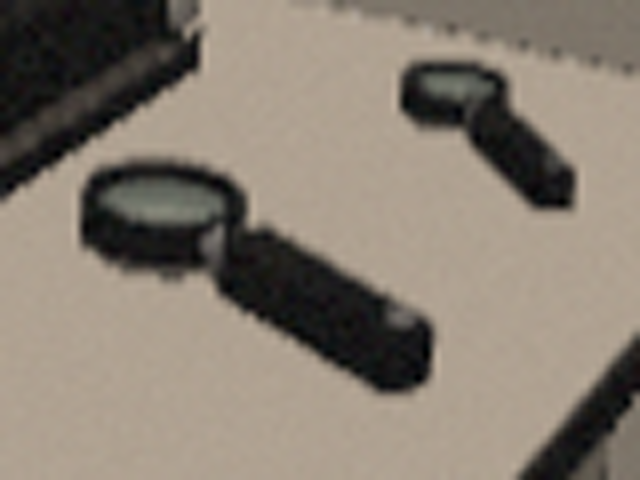

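```bash
python3 - <<'E'
from h import *
import pickle
f,g=pickle.load(open("f0.pkl","rb"))
t=lambda a,b,s=5,x=235,y=150:(a/s+x-.4,b/s+y-.4)
P=lambda a,b,z:plane(f,*t(a,b),z)
fl,fr,rr=P(70,606,0.006),P(368,598,.006),P(349,93,.012)
print("corners",fl,fr,rr,np.linalg.norm(fl-fr),np.linalg.norm(fr-rr))
print("knob",P(197,330,.054))
# rail lines top z .030
for a,b in [((120,275),(133,597)),((155,270),(161,597)),((250,270),(260,595)),((283,270),(295,590))]:
    p,q=P(*a,.03),P(*b,.03);print("rail",p,q,np.degrees(np.arctan2(*(p-q)[[1,0]])))
s=lambda a,b:(a/5+185-.4,b/5+220-.4)
print("tip",tri([ray(f,*t(84,235)),ray(g,*s(241,184))]))
print("knobtop",tri([ray(f,*t(198,328)),ray(g,*s(400,239))]))
img=f["img"].astype(int)
# lens mask
sub=f["img"][235:315,370:490].max(2); m=(sub<75).astype('uint8'); n,l,st,c=cv2.connectedComponentsWithStats(m)
print(st,c)
T=np.array(f["world_to_cam"])
cs=[(222,146),(188,213),(184,215),(103,387),(110,380)]
for a,b in cs: print(plane(f,a/6+370-.4,b/6+235-.4,.02 if b>200 else .01))
E
```

```text
corners [0.4475703  0.32273194 0.006     ] [0.45225756 0.1884333  0.006     ] [0.68496617 0.1998193  0.012     ] 0.13438040728679557 0.2330642366020179
knob [0.56583286 0.26317311 0.054     ]
rail [0.59475087 0.30066547 0.03      ] [0.45054114 0.29133125 0.03      ] 3.7033981963638314
rail [0.59719247 0.28506139 0.03      ] [0.45064027 0.27901856 0.03      ] 2.3611553746087175
rail [0.59763212 0.24251368 0.03      ] [0.4518727  0.23546205 0.03      ] 2.7697266357583703
rail [0.59778498 0.22772076 0.03      ] [0.45420245 0.22007676 0.03      ] 3.0474190233377763
tip (array([0.59881689, 0.30731972, 0.08723884]), [np.float64(0.0015771766396478826), np.float64(0.0015771766396477603)])
knobtop (array([0.56502505, 0.26173603, 0.05437738]), [np.float64(0.0018623593647281089), np.float64(0.0018623593647284166)])
[[   0    0  120   80 8493]
 [   7    0    1    1    1]
 [   9    1    1    1    1]
 [   0    0   97   12  578]
 [  21    1    1    1    1]
 [  26   14   22   21  111]
 [  88   34   15   15   63]
 [  13   36   21   31  236]
 [  71   47   20   18  116]] [[60.82385494 41.58930884]
 [ 7.          0.        ]
 [ 9.          1.        ]
 [51.28373702  4.14186851]
 [21.          1.        ]
 [36.58558559 23.89189189]
 [95.28571429 41.06349206]
 [23.29661017 50.50423729]
 [80.87931034 55.4137931 ]]
[ 0.47707736 -0.03420698  0.01      ]
[ 0.451141   -0.01914535  0.02      ]
[ 0.45038432 -0.01764145  0.02      ]
[0.38662224 0.01318568 0.02      ]
[0.38920678 0.01056871 0.02      ]
```

```bash
cat >> h.py <<'E'
from scipy.spatial.transform import Rotation as Ro
def down(ang):  # tool x at world angle ang (deg), z down
    a=np.radians(ang);x=np.array([np.cos(a),np.sin(a),0]);z=np.array([0,0,-1.]);y=np.cross(z,x)
    return Ro.from_matrix(np.c_[x,y,z]).as_quat()
E
python3 - <<'E'
from rig import *
from h import *
import pickle
set_gripper(0.045)
move_pose([.52,.262,.22],down(-87.2))
s=get_state();print(s["clock"],s["tcp_pos"],s["joint_positions"])
f=grab_frame("wrist");cv2.imwrite("pics/w1.png",f["img"][:,:,::-1]);pickle.dump(f,open("f1.pkl","wb"))
print(ray(f,320,240))
E
```

```text
4.2917 [0.52016734 0.26165766 0.21999216] [ 4.66083842e-01  1.61633307e-01  2.36236526e-01  1.64540598e+00
 -3.76489360e-05 -2.72342132e+00]
(array([0.58579567, 0.26397915, 0.36119921]), array([-0.26155457, -0.00859819, -0.96515039]))
```

View pics/w1.png

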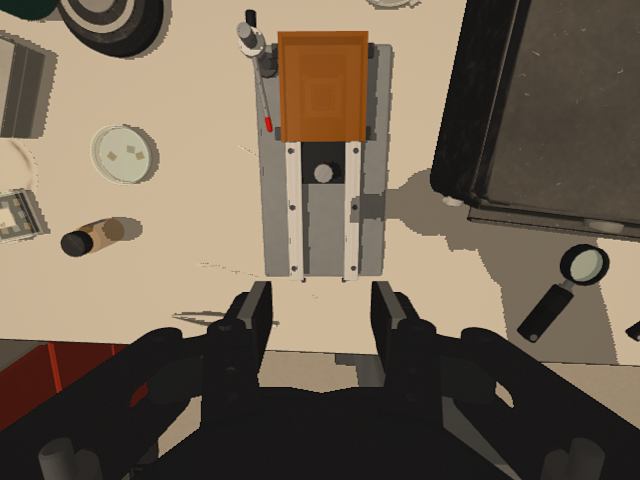

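```bash
python3 - <<'E'
from h import *
import pickle
w=pickle.load(open("f1.pkl","rb"));f,g=pickle.load(open("f0.pkl","rb"))
def red(F,box):
    x0,y0,x1,y1=box;i=F["img"][y0:y1,x0:x1].astype(int)
    m=(i[...,0]>110)&(i[...,1]<i[...,0]*.35)&(i[...,2]<i[...,0]*.4);y,x=np.nonzero(m);return np.c_[x+x0,y+y0]
for F,b in[(w,(255,100,285,145)),(f,(240,180,265,205)),(g,(215,245,245,265))]:
    r=red(F,b);print(len(r),r.min(0),r.max(0),r.mean(0))
rs=[ray(F,*red(F,b).mean(0)) for F,b in[(w,(255,100,285,145)),(f,(240,180,265,205)),(g,(215,245,245,265))]]
print("red mid",tri(rs),tri([rs[0],rs[2]]),tri(rs[1:]))
print("knob",plane(w,323,173,.054))
crop(w,250,100,400,290,4,"w1c.png")
E
```

```text
69 [265 117] [271 131] [268.26086957 123.73913043]
6 [251 193] [252 197] [251.66666667 194.83333333]
14 [228 255] [233 257] [230.21428571 256.28571429]
red mid (array([0.60359788, 0.30698022, 0.08575459]), [np.float64(0.000861433418967553), np.float64(0.0012150091920498114), np.float64(0.0004165328058544951)]) (array([0.60343179, 0.30634607, 0.08533872]), [np.float64(0.000175059788020697), np.float64(0.00017505978802091656)]) (array([0.60360067, 0.30751607, 0.08601089]), [np.float64(0.000771773324631628), np.float64(0.0007717733246316918)])
knob [0.5653808  0.26138626 0.054     ]
```

View pics/w1c.png

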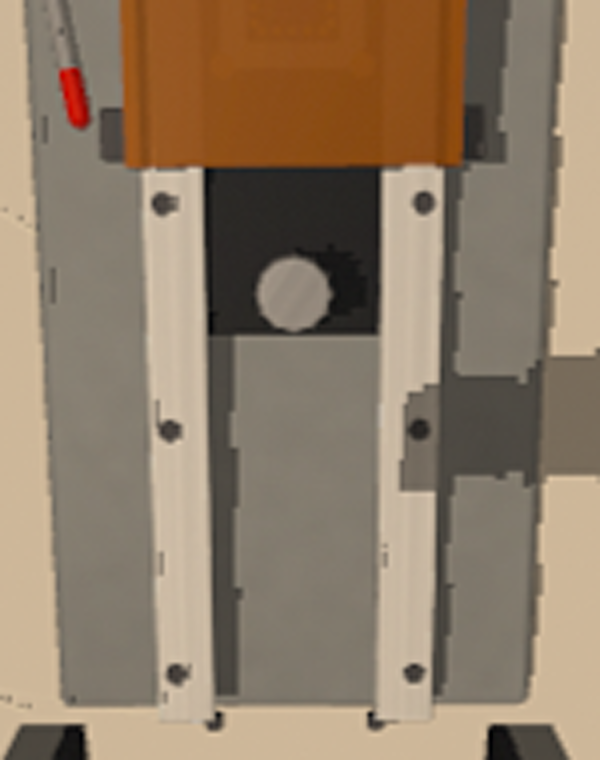

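```bash
python3 - <<'E'
from rig import *
from h import *
import pickle
w=pickle.load(open("f1.pkl","rb"))
P=lambda a,b:plane(w,a/4+250-.4,b/4+100-.4,.03)
for a,b in [((162,203),(177,673)),((424,202),(414,673)),((424,202),(162,203)),((414,673),(177,673))]:
    p,q=P(*a),P(*b);d=p-q;print(p,q,np.degrees(np.arctan2(d[1],d[0])),np.linalg.norm(d))
yaw=np.radians(2.8);dx=np.array([np.cos(yaw),np.sin(yaw)])
k=np.array([.5654,.2616])
move_pose([*k,.11],down(-87.2))
print(get_state()["clock"],get_state()["tcp_pos"])
print(move_linear([*k,.034],max_speed=.06,stop_force=8), get_state()["tcp_pos"],get_state()["contact_force"])
w=grab_frame("wrist");cv2.imwrite("pics/w2.png",w["img"][:,:,::-1])
g=grab_frame("side");crop(g,185,180,345,330,5,"s2b.png")
E
```

```text
[0.58362156 0.2936933  0.03      ] [0.46443775 0.28713098 0.03      ] 3.151553117637652 0.11936433497272636
[0.58676146 0.2310181  0.03      ] [0.46733028 0.22486277 0.03      ] 2.9503397964483113 0.11958969432311227
[0.58676146 0.2310181  0.03      ] [0.58362156 0.2936933  0.03      ] -87.13199370998366 0.06275379996672135
[0.46733028 0.22486277 0.03      ] [0.46443775 0.28713098 0.03      ] -87.34036409635212 0.06233535053581002
4.8917 [0.56524939 0.26143838 0.11082949]
False [0.56564676 0.26170748 0.03449396] [-0.18034592  0.24012957  0.27684233]
```

View pics/w2.png

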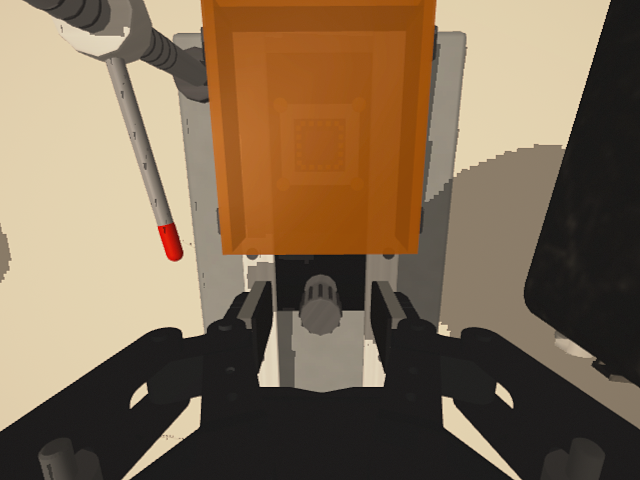

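View pics/s2b.png

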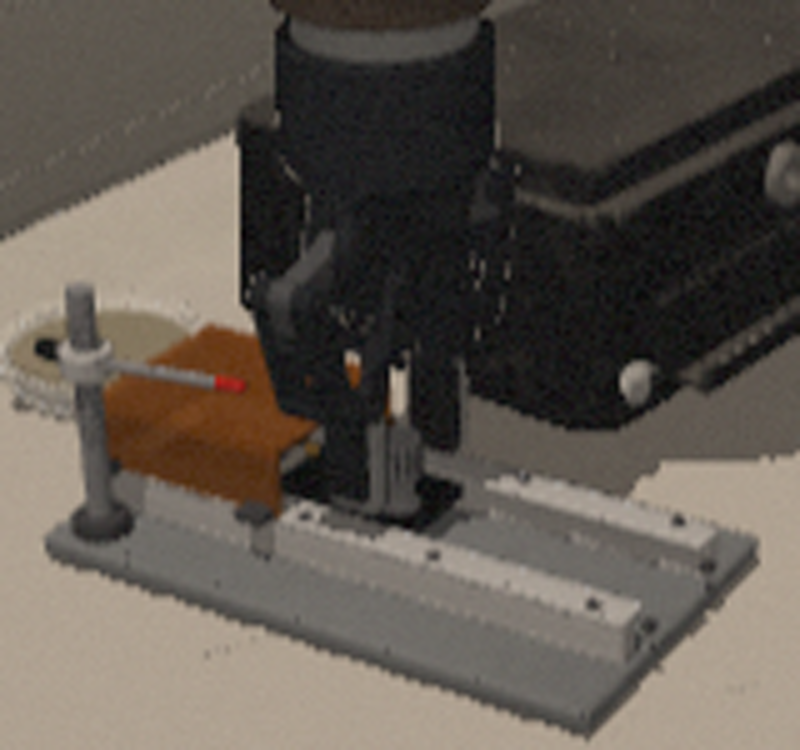

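The knob at (320,305) sits centred between the pads and clear of the cover. I'll grip it and pull.

```bash
python3 - <<'E'
from rig import *
from h import *
set_gripper(0.0)
s=get_state();print(s["gripper_width"],s["contact_force"],s["tcp_pos"])
p=np.array(s["tcp_pos"]);y=np.radians(3.0)
print(move_linear(list(p-.097*np.array([np.cos(y),np.sin(y),0])),max_speed=.06,stop_force=25))
s=get_state();print(s["clock"],s["gripper_width"],s["contact_force"],np.array(s["tcp_pos"])-p)
w=grab_frame("wrist");cv2.imwrite("pics/w3.png",w["img"][:,:,::-1])
E
```

```text
0.014553988003774618 [-1.43853636  4.091897    3.29359628] [0.56547504 0.26209737 0.03441095]
False
8.5583 0.014393750919020577 [-2.97139579  2.20673485  1.96695974] [-9.68062056e-02 -5.10885358e-03 -2.53500699e-05]
```

View pics/w3.png

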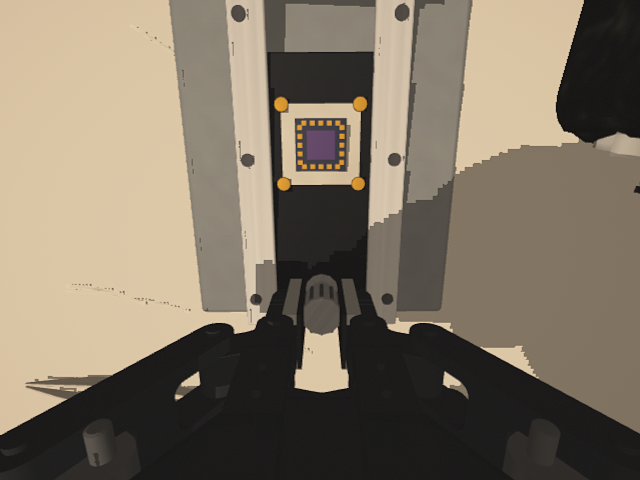

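The drawer is out and the chip shows at (321,145) in the open. I'll let go, rise and measure the chip and the lens.

```bash
python3 - <<'E'
from rig import *
from h import *
import pickle
set_gripper(0.045)
p=np.array(get_state()["tcp_pos"])
move_linear([p[0],p[1],.12],max_speed=.12)
wait(.2)
w=grab_frame("wrist");f=grab_frame("top");g=grab_frame("side")
pickle.dump((w,f,g),open("f2.pkl","wb"))
cv2.imwrite("pics/w4.png",w["img"][:,:,::-1]);crop(f,235,150,335,280,5,"t4.png");crop(g,185,220,345,330,5,"s4.png")
print(get_state()["clock"])
E
```

```text
10.225
```

View pics/w4.png

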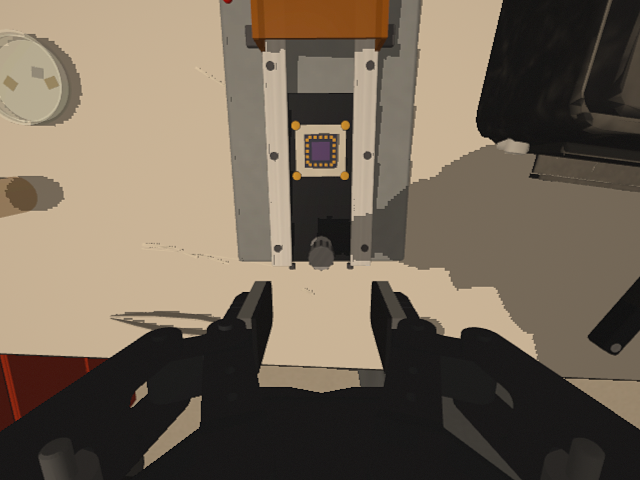

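View pics/s4.png

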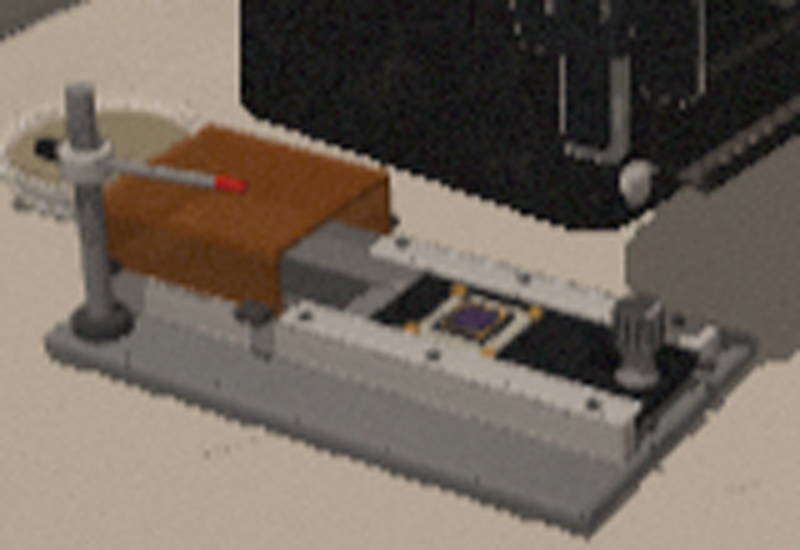

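The drawer stays out with the chip at (321,151). Next I'll compute the chip position and fly over the lens.

```bash
python3 - <<'E'
from rig import *
from h import *
import pickle
w,f,g=pickle.load(open("f2.pkl","rb"))
def pur(F,b):
    x0,y0,x1,y1=b;h=F["img"][y0:y1,x0:x1].astype(int)
    m=(h[...,2]>h[...,1]+15)&(h[...,2]>h[...,0]);y,x=np.nonzero(m);print(len(x),x.min()+x0,x.max()+x0,y.min()+y0,y.max()+y0);return x.mean()+x0,y.mean()+y0
a=pur(w,(295,125,345,178));print(a,plane(w,*a,.028))
a=pur(f,(260,180,290,240));print(a,plane(f,*a,.028))
a2=pur(g,(260,270,300,300));print(a2,plane(g,*a2,.028))
print("tri w,g",tri([ray(w,*pur(w,(295,125,345,178))),ray(g,*a2)]))
print("kn",plane(w,321,255,.054))
# fly to lens viewing pose; lens yaw approx
d=np.array([.4771+.0+0-.3870,-.0342-.0130]);yaw=np.degrees(np.arctan2(d[1],d[0]));print("lens yaw",yaw)
for k in (90,-90):
    print(solve_ik([.40,0.0,.2],down(yaw+k)))
p=get_state()["tcp_pos"]
move_pose([.36,0.02,.2],down(yaw-90))
w=grab_frame("wrist");cv2.imwrite("pics/w5.png",w["img"][:,:,::-1]);pickle.dump(w,open("f3.pkl","wb"))
s=get_state();print(s["clock"],s["joint_positions"])
E
```

```text
333 309 331 139 160
(np.float64(320.5135135135135), np.float64(150.58258258258257)) [0.53319352 0.25943707 0.028     ]Traceback (most recent call last):
  File "<stdin>", line 9, in <module>
  File "<stdin>", line 7, in pur
    return umr_minimum(a, axis, None, out, keepdims, initial, where)
ValueError: zero-size array to reduction operation minimum which has no identity
```

```bash
python3 - <<'E'
from rig import *
from h import *
import pickle
d=np.array([.4771-.3870,-.0342-.0130]);yaw=np.degrees(np.arctan2(d[1],d[0]));print("lens yaw",yaw)
for k in (90,-90):
    print(solve_ik([.36,0.02,.2],down(yaw+k)))
move_pose([.36,0.02,.2],down(yaw-90))
w=grab_frame("wrist");cv2.imwrite("pics/w5.png",w["img"][:,:,::-1]);pickle.dump(w,open("f3.pkl","wb"))
s=get_state();print(s["clock"],s["joint_positions"])
E
```

```text
lens yaw -27.648351500240988
[ 0.05549851 -0.37424155 -0.29262178  1.65241609  0.          0.53805327]
[ 0.05549851 -0.37424155 -0.29262178  1.65241609  0.         -2.60353938]
11.3333 [ 5.69578457e-02 -3.72539796e-01 -2.92409289e-01  1.65167172e+00
  1.51278632e-04 -2.60366434e+00]
```

View pics/w5.png

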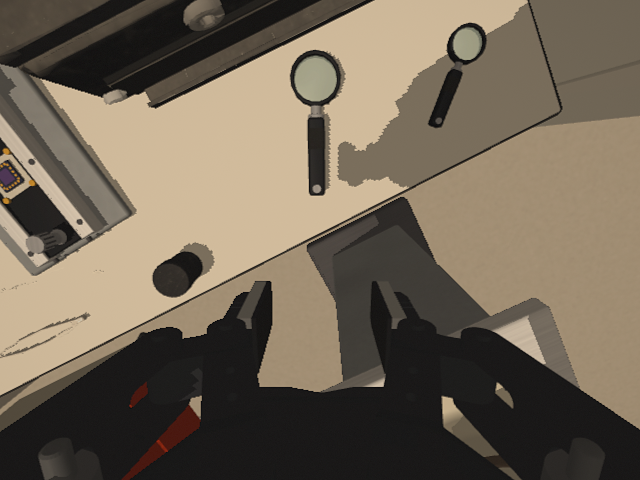

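```bash
python3 - <<'E'
from h import *
import pickle
w=pickle.load(open("f3.pkl","rb"))
x0,y0,x1,y1=285,42,350,205
i=w["img"][y0:y1,x0:x1];m=(i.max(2)<85).astype('uint8');n,l,st,c=cv2.connectedComponentsWithStats(m);print(st)
for k in range(1,n):
    if st[k,4]<100:continue
    mk=(l==k).astype('uint8');cn=max(cv2.findContours(mk,cv2.RETR_EXTERNAL,cv2.CHAIN_APPROX_NONE)[0],key=len)
    if st[k,1]<40: (cx,cy),ax,an=cv2.fitEllipse(cn);print("rim",cx+x0,cy+y0,ax,an,plane(w,cx+x0,cy+y0,.010),plane(w,cx+x0,cy+y0,.017))
    else: 
        # per-row edges
        for r in range(120,195,8):
            xs=np.nonzero(mk[r-y0])[0]+x0; 
            if len(xs): print(r,xs.min(),xs.max())
        (q,sz,an)=cv2.minAreaRect(cn);print(q[0]+x0,q[1]+y0,sz,an)
crop(w,270,35,370,205,4,"w5c.png")
E
```

```text
[[   0    0   65  163 8683]
 [   0    0    4    2    6]
 [   5    8   51   57  692]
 [  23   75   17   78 1214]]
rim 315.3145694732666 77.70130920410156 (49.49042510986328, 55.38994598388672) 177.3577423095703 [ 0.47668857 -0.03559571  0.01      ] [ 0.47546014 -0.03507948  0.017     ]
120 308 324
128 308 324
136 308 324
144 308 324
152 308 324
160 309 324
168 309 324
176 309 324
184 309 324
192 309 324
316.0 155.5 (77.0, 16.0) 90.0
```

View pics/w5c.png

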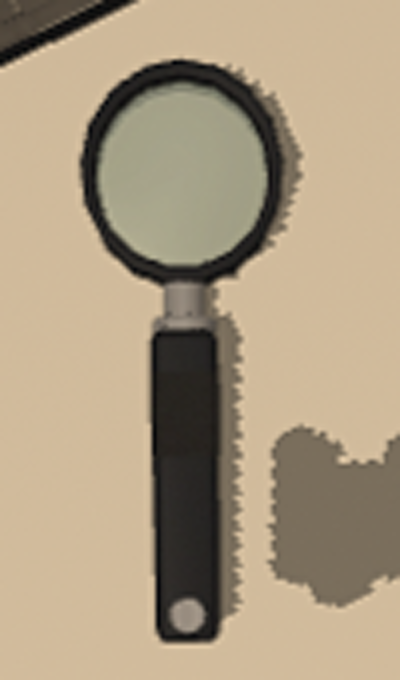

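```bash
python3 - <<'E'
from rig import *
from h import *
import pickle
w=pickle.load(open("f3.pkl","rb"))
a=plane(w,316,118,.02);b=plane(w,316.6,194,.02);d=a-b
yaw=np.arctan2(d[1],d[0]);L=plane(w,315.3,77.7,.012);print(a,b,np.linalg.norm(d),np.degrees(yaw),L)
d/=np.linalg.norm(d);g2=L-.052*d
print("grip from lens",g2,"from handle ends",a-.019*d,b+.053*d, "lens off line",np.cross(d[:2],(L-a)[:2]))
d2=L-b;print("yaw lens-end",np.degrees(np.arctan2(d2[1],d2[0])))
E
```

```text
[ 0.44513216 -0.01975611  0.02      ] [0.38409723 0.01191925 0.02      ] 0.06876475163449215 -27.428008622243308 [ 0.47634465 -0.03543709  0.012     ]
grip from lens [ 0.43018995 -0.01148414  0.012     ] from handle ends [ 0.42826794 -0.01100407  0.02      ] [ 0.43113952 -0.01249434  0.02      ] lens off line 0.00045924038028413543
yaw lens-end -27.174253231209182<stdin>:8: DeprecationWarning: Arrays of 2-dimensional vectors are deprecated. Use arrays of 3-dimensional vectors instead. (deprecated in NumPy 2.0)
```

```bash
python3 - <<'E'
from rig import *
from h import *
import pickle
gx,gy,yaw=.4302,-.0117,-27.3
move_pose([gx,gy,.10],down(yaw-90))
print(get_state()["tcp_pos"])
print(move_linear([gx,gy,.003],max_speed=.06,stop_force=8))
w=grab_frame("wrist");cv2.imwrite("pics/w6.png",w["img"][:,:,::-1])
s=get_state();print(s["clock"],s["tcp_pos"],s["contact_force"])
E
```

```text
[ 0.42979797 -0.01114758  0.10016857]
False
13.7167 [ 0.43043859 -0.0117079   0.0033209 ] [-0.49033402 -0.01372082 -0.99859966]
```

View pics/w6.png

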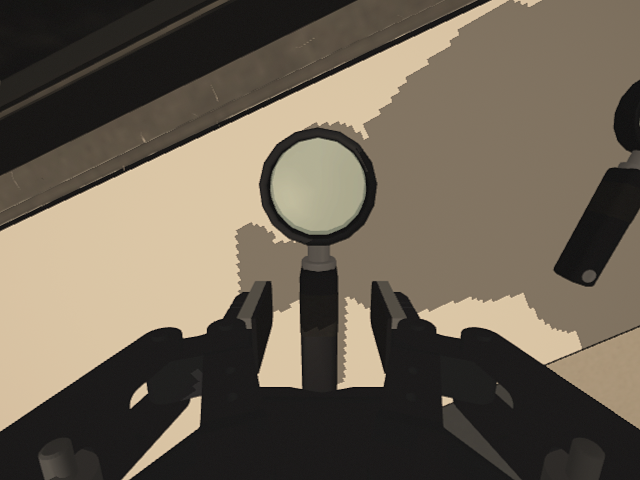

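```bash
python3 - <<'E'
from rig import *
from h import *
import pickle
set_gripper(0.0)
s=get_state();p=np.array(s["tcp_pos"]);print(s["gripper_width"],p,s["orientation"],s["contact_force"])
move_linear([p[0],p[1],.06],max_speed=.08)
move_linear([.385,.03,.16],max_speed=.15)
w=grab_frame("wrist");cv2.imwrite("pics/w7.png",w["img"][:,:,::-1])
pickle.dump((w,get_state()),open("f4.pkl","wb"))
s=get_state();print(s["clock"],s["gripper_width"],s["contact_force"])
psi=10
print(solve_ik([.40,.22,.16],down(psi-90)))
E
```

```text
0.014236834102109616 [ 0.43046389 -0.01167988  0.00335261] [-5.20282271e-01  8.53994291e-01 -1.53652745e-04  2.92649017e-04] [-0.64433619  0.30650811  3.63517631]
15.9417 0.014430594054791404 [ 0.25936825  0.55236055 -1.50865203]
[ 0.50284321 -0.15139261 -0.19393097  1.52825797  0.         -2.81328237]
```

View pics/w7.png

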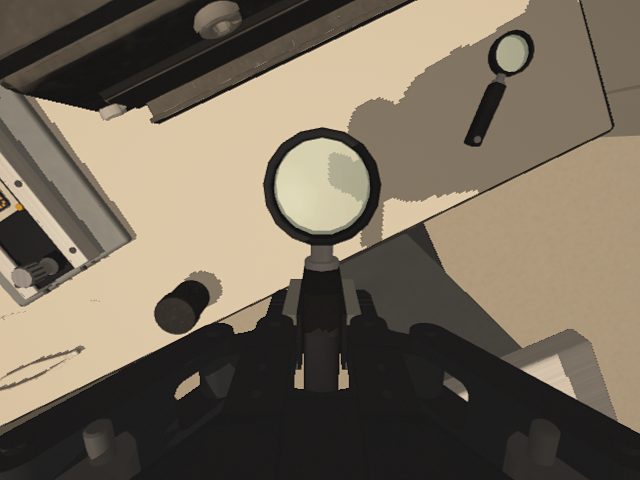

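```bash
cat >> h.py <<'E'
def rim(w,x0=255,y0=118,x1=390,y1=246):
    i=w["img"][y0:y1,x0:x1];hsv=cv2.cvtColor(i,cv2.COLOR_RGB2HSV)
    m=(i.max(2)<85).astype('uint8');m=cv2.morphologyEx(m,cv2.MORPH_OPEN,np.ones((3,3)))
    cs,_=cv2.findContours(m,cv2.RETR_CCOMP,cv2.CHAIN_APPROX_NONE);cs=sorted(cs,key=len)[-2:]
    out=[]
    for c in cs:
        (cx,cy),ax,an=cv2.fitEllipse(c);out.append((cx+x0,cy+y0,*ax,an))
    return out
E
python3 - <<'E'
from rig import *
from h import *
import pickle
w,s=pickle.load(open("f4.pkl","rb"))
R=Ro.from_quat(s["orientation"]).as_matrix();t=np.array(s["tcp_pos"])
for r in rim(w):
    for dz in (.0066,):
        q=plane(w,r[0],r[1],t[2]+dz);print(np.round(r,1),q,"tool",R.T@(q-t))
L0=np.array([.4763,-.0354,.010]);print("from bench (approx)",R.T[:]@(L0-np.array([.43046,-.01168,.00335])))
print(R)
E
```

```text
[321.6 185.9  96.7  97.4   6.9] [0.43060875 0.00491169 0.16558231] tool [ 0.00108966 -0.05210854 -0.00666396]
[321.9 186.6 115.7 116.6   7.9] [0.43034287 0.00492683 0.16558231] tool [ 0.00119821 -0.05186536 -0.00666356]
from bench (approx) [ 4.78576076e-05 -5.16050727e-02 -6.71421501e-03]
[[-4.58843891e-01 -8.88515641e-01 -1.49606699e-03]
 [-8.88516495e-01  4.58844641e-01 -1.83690836e-04]
 [ 8.49674503e-04  1.24499478e-03 -9.99998864e-01]]
```

```bash
python3 - <<'E'
from rig import *
from h import *
import pickle
q=down(-80);R=Ro.from_quat(q).as_matrix();tl=np.array([.0007,-.0520,-.0066])
T=lambda z:np.array([.5332,.2595,z])-R@tl
move_pose([.40,.22,.16],q)
a=T(.16);move_linear(list(a),max_speed=.12)
f=grab_frame("wrist");cv2.imwrite("pics/w8.png",f["img"][:,:,::-1])
b=T(.0855);print(b)
print(move_linear(list(b),max_speed=.06,stop_force=8))
wait(.2)
s=get_state();print(s["clock"],s["tcp_pos"],s["contact_force"],s["gripper_width"])
F=[grab_frame(n) for n in("wrist","top","side")];pickle.dump((F,s),open("f5.pkl","wb"))
cv2.imwrite("pics/w9.png",F[0]["img"][:,:,::-1]);crop(F[1],235,150,335,280,5,"t9.png");crop(F[2],185,180,345,330,5,"s9.png")
E
```

```text
[0.48186844 0.25115966 0.0789    ]
False
19.25 [0.48201793 0.25122601 0.07918261] [ 0.06416927 -0.77246462 -0.6667543 ] 0.014464687105437078
```

View pics/w9.png

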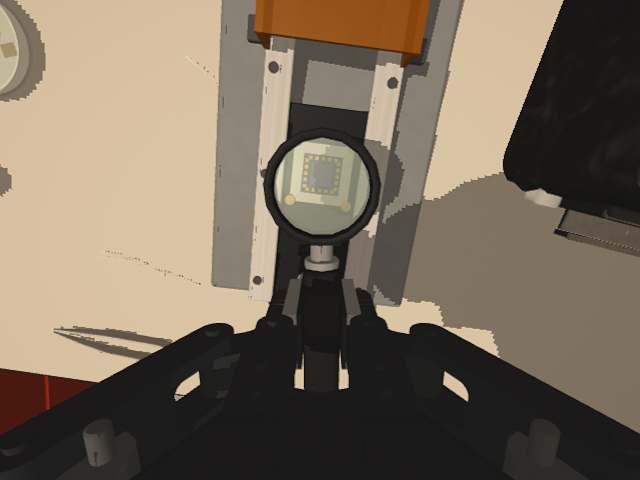

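View pics/s9.png

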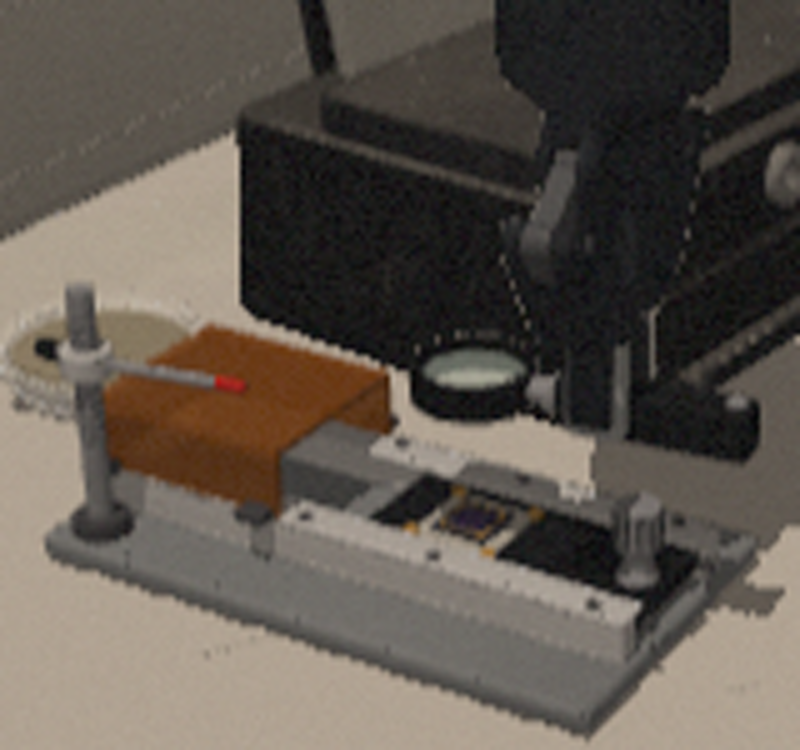

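View pics/w8.png

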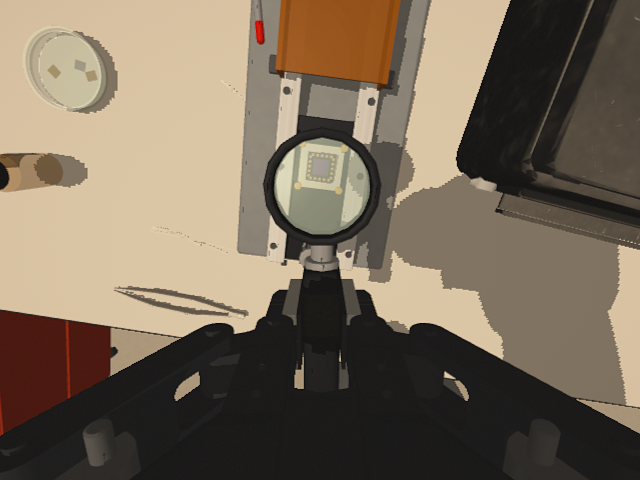

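```bash
python3 - <<'E'
from h import *
import pickle
(w,f,g),s=pickle.load(open("f5.pkl","rb"));w1=pickle.load(open("f1.pkl","rb"));f0,g0=pickle.load(open("f0.pkl","rb"))
px=lambda a,b:(a/5+185-.4,b/5+180-.4)
def zv(F,uv,xy):
    c,d=ray(F,*uv);z=tri([(c,d),(np.array([*xy,0]),np.array([0,0,1.]))]);return np.round(z[0],4),np.round(z[1][0],4)
print("chip side",plane(g,*px(473,519),.028))
i=g["img"][240:268,264:292].max(2);m=(i<70).astype('uint8')
# rim outer contour in crop: left/right/top/bottom
crop(g,255,235,320,285,12,"s9z.png");crop(g,210,245,245,265,20,"s9t.png")
i=g["img"].astype(int);r=np.array([(x,y) for y in range(250,262) for x in range(222,240) if i[y,x,0]>90 and i[y,x,1]<i[y,x,0]*.5]);print(r.min(0),r.max(0),r.mean(0))
i=w1["img"].astype(int);q=np.array([(x,y) for y in range(110,140) for x in range(258,280) if i[y,x,0]>110 and i[y,x,1]<i[y,x,0]*.35])
for e in (0,):
    print("end tip w1", q[q[:,1]>=q[:,1].max()-1].mean(0),"start",q[q[:,1]<=q[:,1].min()+1].mean(0))
tip=q[q[:,1]>=q[:,1].max()-1].mean(0)
print(tri([ray(w1,*tip),ray(g,r[:,0].max(),r[r[:,0]>=r[:,0].max()-1][:,1].mean())]))
print("tip z from side w/ prior",zv(g,(r[:,0].max(),r[r[:,0]>=r[:,0].max()-1][:,1].mean()),(.5982,.3053)))
for rr in rim(w): 
    for z in (.0855,): print("lens wrist",np.round(rr,1),plane(w,rr[0],rr[1],z))
# expected silhouette of rim in the side view: project circles at z±7mm
for zc in (.0835,.0855,.0875):
    pts=[proj(g,[.5332+.023*np.cos(a),.2595+.023*np.sin(a),zc+dz]) for a in np.linspace(0,6.28,60) for dz in(-.007,.007)]
    pts=np.array(pts);print(zc,pts.min(0),pts.max(0))
E
```

```text
chip side [0.53385502 0.25747374 0.028     ]
[228 255] [234 258] [230.82608696 256.39130435]
end tip w1 [269.5        130.33333333] start [267.375 117.625]
(array([0.59768443, 0.30461056, 0.08566296]), [np.float64(0.0009241508655152735), np.float64(0.0009241508655153715)])
tip z from side w/ prior (array([0.5975, 0.3047, 0.0856]), np.float64(0.0009))
lens wrist [321.5 186.1  96.6  97.1 177.5] [0.53277293 0.25932735 0.0855    ]
lens wrist [321.6 182.  114.6 139.3  13.7] [0.53437824 0.25956717 0.0855    ]
0.0835 [265.14892054 247.61096625] [291.33044147 266.56732696]
0.0855 [265.11472724 246.61722644] [291.32360406 265.55027017]
0.0875 [265.0804626  245.62146848] [291.31675254 264.53105763]
```

View pics/s9z.png

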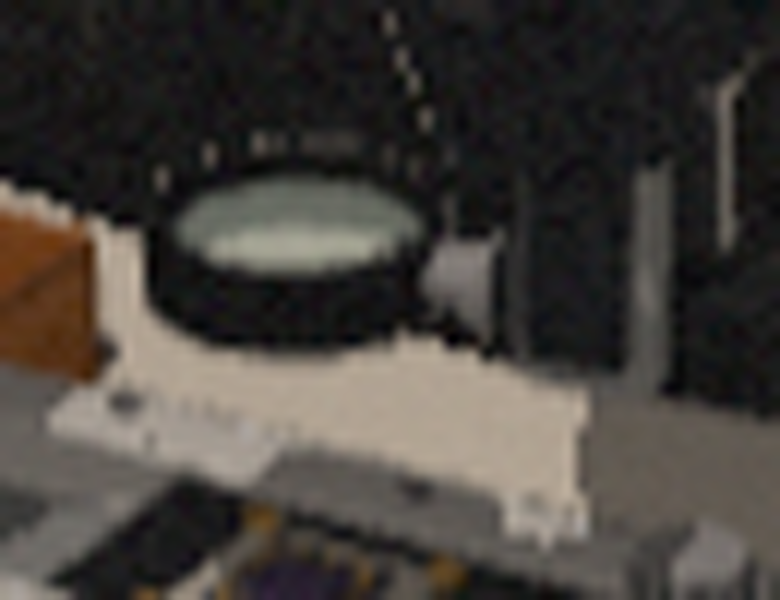

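View pics/s9t.png

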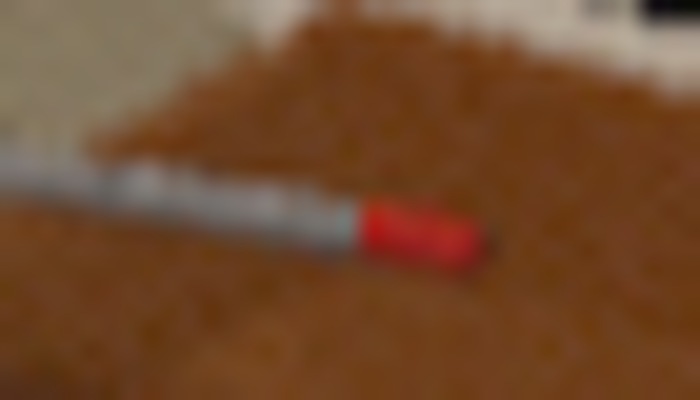

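```bash
python3 - <<'E'
from h import *
import pickle
(w,f,g),s=pickle.load(open("f5.pkl","rb"));f0,g0=pickle.load(open("f0.pkl","rb"))
def ex(F,c):
    pts=np.array([proj(F,[c[0]+.023*np.cos(a),c[1]+.023*np.sin(a),c[2]+dz]) for a in np.linspace(0,6.28,60) for dz in(-.007,.007)]);return pts.min(0),pts.max(0)
print("bench pred",ex(g0,(.4763,-.0354,.010)))
crop(g0,355,232-5,435,275,9,"s0z.png")
print("chip pred",proj(g,[.5332,.2595,.028]),"obs",473/5+185-.4,519/5+180-.4)
print("tip pred for z .0856",proj(g,[.5982,.3053,.0856]))
for n,F,(x0,x1,y0,y1) in(("bench",g0,(362,388,225,255)),("held",g,(268,286,240,270))):
    i=F["img"][...].max(2).astype(int)
    for x in range(x0,x1,3): print(n,x,i[y0:y1,x].tolist())
E
```

```text
bench pred (array([364.08622523, 234.73975309]), array([384.97947298, 249.05473124]))
chip pred [278.85628641 283.9763881 ] obs 279.20000000000005 283.40000000000003
tip pred for z .0856 [232.99019725 256.67161025]
bench 362 [16, 30, 39, 59, 61, 56, 30, 22, 17, 22, 137, 173, 175, 175, 174, 175, 173, 174, 174, 174, 175, 174, 174, 177, 175, 177, 174, 174, 174, 175]
bench 365 [37, 63, 66, 60, 36, 30, 24, 23, 136, 174, 174, 176, 157, 108, 61, 58, 56, 41, 25, 47, 82, 148, 174, 176, 175, 174, 175, 174, 176, 175]
bench 368 [67, 55, 36, 29, 17, 23, 134, 174, 174, 176, 133, 49, 26, 50, 90, 82, 33, 22, 28, 30, 17, 30, 80, 146, 176, 176, 177, 176, 175, 176]
bench 371 [37, 24, 27, 30, 135, 175, 174, 175, 175, 143, 77, 27, 48, 91, 108, 118, 115, 79, 28, 22, 24, 25, 32, 77, 145, 175, 178, 177, 175, 174]
bench 374 [20, 30, 136, 176, 174, 173, 173, 174, 175, 138, 75, 28, 68, 98, 107, 119, 133, 105, 44, 31, 25, 26, 23, 63, 141, 173, 176, 178, 174, 172]
bench 377 [136, 173, 173, 175, 175, 176, 174, 172, 174, 156, 100, 23, 48, 90, 108, 116, 124, 106, 40, 28, 21, 30, 22, 61, 89, 146, 174, 176, 175, 174]
[... 589 characters left out ...]
d 271 [27, 23, 20, 25, 24, 23, 25, 25, 24, 22, 20, 52, 92, 107, 107, 85, 38, 16, 20, 27, 28, 20, 17, 104, 161, 177, 178, 178, 171, 162]
held 274 [27, 26, 24, 22, 30, 24, 27, 27, 27, 23, 44, 90, 105, 110, 126, 153, 126, 49, 23, 27, 25, 25, 28, 17, 137, 176, 177, 176, 176, 155]
held 277 [29, 27, 22, 26, 23, 25, 46, 51, 18, 29, 85, 107, 109, 113, 147, 166, 149, 94, 24, 22, 16, 26, 21, 18, 80, 150, 178, 176, 178, 175]
held 280 [20, 23, 23, 27, 22, 26, 50, 49, 19, 39, 85, 105, 109, 123, 152, 170, 150, 95, 33, 26, 21, 27, 30, 24, 75, 149, 176, 177, 178, 177]
held 283 [21, 27, 20, 24, 32, 31, 57, 50, 22, 26, 82, 106, 107, 116, 148, 163, 132, 70, 21, 25, 22, 14, 24, 23, 106, 162, 180, 179, 178, 174]
```

View pics/s0z.png

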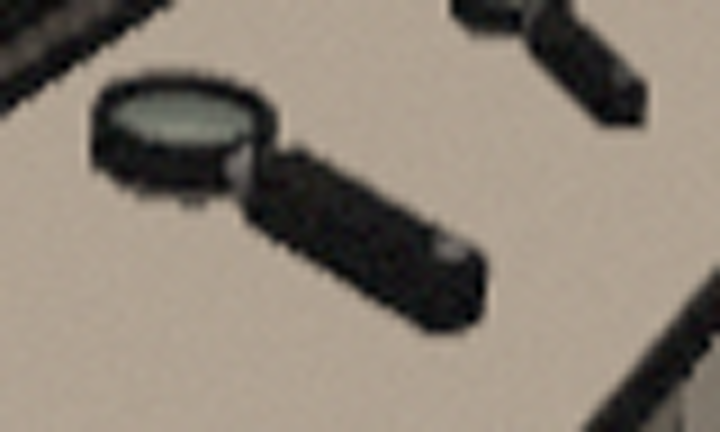

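```bash
python3 - <<'E'
from h import *
import pickle
(w,f,g),s=pickle.load(open("f5.pkl","rb"));f0,g0=pickle.load(open("f0.pkl","rb"))
def gl(c,h,r=.019):
    p=np.array([proj(g0,[c[0]+r*np.cos(a),c[1]+r*np.sin(a),c[2]+h]) for a in np.linspace(0,6.28,90)]);return p[:,1].min(),p[:,1].max(),(p[:,0].min()+p[:,0].max())/2
for h in(.004,.007):
    print("bench",gl((.4763,-.0354,.010),h),"obs 236.6 242.4")
    for z in(.0845,.0855,.0865,.0875):print(z,gl((.5332,.2595,z),h),"obs 249.6 257.5")
def glass(F,x0,x1,y0,y1):
    i=F["img"][y0:y1,x0:x1];m=(i.max(2)>60)&(i[...,1]>=i[...,0]-2);n,l,st,c=cv2.connectedComponentsWithStats(m.astype('uint8'));k=1+np.argmax(st[1:,4]);print(st[k,:5]+[x0,y0,0,0,0],c[k]+[x0,y0])
glass(g0,365,384,232,246);glass(g,266,292,248,260)
E
```

```text
bench (np.float64(236.64971944884692), np.float64(243.82317017885555), np.float64(374.62100937124706)) obs 236.6 242.4
0.0845 (np.float64(249.58210477625175), np.float64(259.3542586230807), np.float64(278.2425657339907)) obs 249.6 257.5
0.0855 (np.float64(249.08489092088172), np.float64(258.84120475905667), np.float64(278.232319007245)) obs 249.6 257.5
0.0865 (np.float64(248.58717106945485), np.float64(258.32760669477614), np.float64(278.22206162469786)) obs 249.6 257.5
0.0875 (np.float64(248.0889444491779), np.float64(257.8134635639233), np.float64(278.2117935697189)) obs 249.6 257.5
bench (np.float64(235.46304152748218), np.float64(242.6063331166443), np.float64(374.7143830915178)) obs 236.6 242.4
0.0845 (np.float64(248.0889444491779), np.float64(257.8134635639233), np.float64(278.2117935697189)) obs 249.6 257.5
0.0855 (np.float64(247.590210285683), np.float64(257.29877449834277), np.float64(278.201514825643)) obs 249.6 257.5
0.0865 (np.float64(247.09096780302403), np.float64(256.7835386280344), np.float64(278.1912253757703)) obs 249.6 257.5
0.0875 (np.float64(246.5912162236721), np.float64(256.2677550811486), np.float64(278.1809252033661)) obs 249.6 257.5
[368 237  15   6  71] [375.01408451 239.71830986]
[270 250  20   8 124] [279.38709677 253.37096774]
```

```bash
python3 - <<'E'
from h import *
import pickle
f1=pickle.load(open("f1.pkl","rb"));(w,f,g),s=pickle.load(open("f5.pkl","rb"));f0,g0=pickle.load(open("f0.pkl","rb"))
def tool(p,q):
    T=np.eye(4);T[:3,:3]=Ro.from_quat(q).as_matrix();T[:3,3]=p;return T
X1=np.array(f1["world_to_cam"])@tool([.52016734,.26165766,.21999216],down(-87.2))
X2=np.array(w["world_to_cam"])@tool(s["tcp_pos"],s["orientation"]);print(np.round(X1-X2,4))
w2=dict(f1);w2["img"]=cv2.imread("pics/w2.png")[:,:,::-1];w2["world_to_cam"]=X2@np.linalg.inv(tool([.56564676,.26170748,.03449396],down(-87.2)))
i=w2["img"].astype(int)[210:275,140:200];m=(i[...,0]>110)&(i[...,1]<i[...,0]*.35);y,x=np.nonzero(m);y+=210;x+=140
print(x.min(),x.max(),y.min(),y.max(),x.mean(),y.mean())
c2=(x.mean(),y.mean());c1=(268.26,123.74)
print("mid",tri([ray(f1,*c1),ray(w2,*c2)]))
t2=(x[y>y.max()-2].mean(),y.max()-.5);print("end",tri([ray(f1,269.5,131),ray(w2,*t2)]))
print("mid all",tri([ray(f1,*c1),ray(w2,*c2),ray(g0,230.6,256.35),ray(f0,251.67,194.83)]))
print("knob top w2 320,318?",plane(w2,320,318,.054))
E
```

```text
[[-0.      0.0009 -0.     -0.0001]
 [-0.0009  0.      0.0001  0.0001]
 [-0.0002 -0.0001  0.      0.0001]
 [ 0.      0.      0.      0.    ]]
158 182 223 260 169.88888888888889 241.52037037037036
mid (array([0.60345791, 0.30663738, 0.08270744]), [np.float64(2.7821735761687557e-06), np.float64(2.7821735762288116e-06)])
end (array([0.59806679, 0.3056412 , 0.0829129 ]), [np.float64(5.1602377757923654e-05), np.float64(5.160237775799943e-05)])
mid all (array([0.60372229, 0.30650981, 0.085035  ]), [np.float64(0.00046489586726797944), np.float64(0.0009079597327047502), np.float64(0.0008202598500819397), np.float64(0.0017286798744165519)])
knob top w2 320,318? [0.56562196 0.26155898 0.054     ]
```

```bash
python3 - <<'E'
from h import *
import pickle
f1=pickle.load(open("f1.pkl","rb"));(w,f,g),s=pickle.load(open("f5.pkl","rb"))
def tool(p,q):
    T=np.eye(4);T[:3,:3]=Ro.from_quat(q).as_matrix();T[:3,3]=p;return T
X2=np.array(w["world_to_cam"])@tool(s["tcp_pos"],s["orientation"])
w2=dict(f1);w2["img"]=cv2.imread("pics/w2.png")[:,:,::-1];w2["world_to_cam"]=X2@np.linalg.inv(tool([.56564676,.26170748,.03449396],down(-87.2)))
pickle.dump(w2,open("w2.pkl","wb"))
crop(w2,190,200,450,345,3,"w2c.png");crop(f1,260,100,390,190,6,"w1d.png")
g1=lambda F,L:proj(F,L)
T=np.array(w["world_to_cam"]);L=np.array([.5328,.2594,.0857])
for dz in(0,.007):print("depth",(T[:3,:3]@(L+[0,0,dz])+T[:3,3])[2])
print(46*K(w)/116.2)
E
```

```text
depth 0.13364486741661366
depth 0.12688980814574938
132.12039012604296
```

View pics/w2c.png

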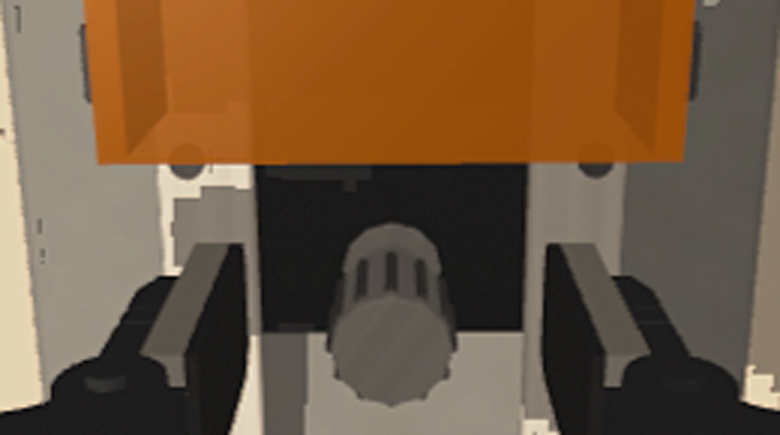

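View pics/w1d.png

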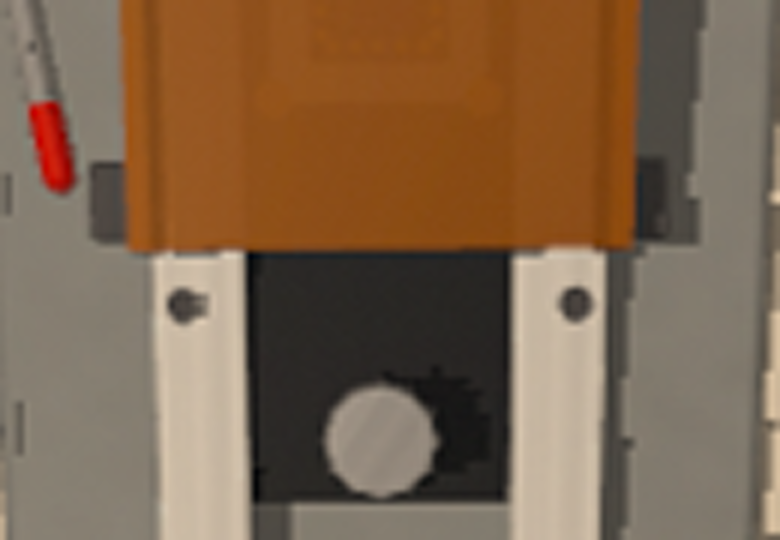

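```bash
python3 - <<'E'
from h import *
import pickle
f1=pickle.load(open("f1.pkl","rb"));w2=pickle.load(open("w2.pkl","rb"))
A=lambda p:(p[0]/3+190-.33,p[1]/3+200-.33);B=lambda p:(p[0]/6+260-.42,p[1]/6+100-.42)
for n,a,b in [("coverL 57",(98,163),(128,252)),("coverR 57",(684,161),(636,249)),("knob 54",(391,350),(380,440)),("scrL 30+",(187,161),(184,306)),("scrR",(596,160),(574,304)),("drwL 25",(258,332),(252,499)),("drwR",(524,332),(508,500)),]:
    print(n,*tri([ray(f1,*B(b)),ray(w2,*A(a))]))
E
```

```text
coverL 57 [0.59093034 0.29988025 0.05431131] [np.float64(0.00012300198710447002), np.float64(0.00012300198710431365)]
coverR 57 [0.59467681 0.22530583 0.05369592] [np.float64(0.00019579121788839785), np.float64(0.00019579121788863905)]
knob 54 [0.56532338 0.26150135 0.05204692] [np.float64(4.9113090388076685e-05), np.float64(4.911309038812505e-05)]
scrL 30+ [0.5834423  0.29376657 0.02871027] [np.float64(0.00010904733403151613), np.float64(0.00010904733403138159)]
scrR [0.5866375  0.23117525 0.02886355] [np.float64(6.358763118030928e-05), np.float64(6.35876311803673e-05)]
drwL 25 [0.55300263 0.28257255 0.02485694] [np.float64(0.00055059127927731), np.float64(0.0005505912792775028)]
drwR [0.55469049 0.23921345 0.02399076] [np.float64(0.0002289361068397402), np.float64(0.0002289361068395912)]
```

```bash
python3 - <<'E'
from rig import *
s=get_state();print(s["clock"],s["tcp_pos"],s["contact_force"],s["gripper_width"])
job_done()
E
```

```text
19.4 [0.48190615 0.25116942 0.07899429] [ 0.2431391  -0.0072986  -0.14652754] 0.01426474424878591
the job is handed in; nothing more can be done
```

I pulled the drawer out about 97 mm by its knob and let go. The pictures afterwards show it staying out, with the chip in the open. I then picked up the larger lens by its grip band and am holding it over the chip. The job was handed in at 19.4 s, with no verdict reported.

- **Centring:** the wrist camera puts the lens at (0.533, 0.259) m and the chip at (0.533, 0.259) m, under 1 mm apart. One side-view measure, the glass centroid, hinted at about 1.5 mm off, but the rim edges in the same view agreed with the wrist camera.
- **Height:** the lens mid-plane is at 85.5 mm, taken from the arm's own position. The side view suggests it could be about 0.7 mm lower.
- **Pointer tip:** the tip height readings disagreed. The side and wrist cameras together gave 85.6 mm; the wrist camera alone gave 83 mm. The wrist camera also read parts of known height about 1 to 3 mm low, by more the taller the part, so I kept 85.5 mm.
- **Level and clear:** the rim looks level in the side view. The fingertips are about 25 mm above the knob, and there is no contact force beyond sensor noise. No contact with the chip, pointer or other things showed in the pictures or forces, though I did not measure their positions before and after.

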